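# Sort refill canisters in the go/no-go gauge board

## Task

Sort the three canisters with the gauge board: push each gently along its own lane, standing on its foot, through the wide gap towards the narrow gap, and leave it where a gap stops it; the one that even the narrow gap does not stop goes right through to the far side. When all three have been tried, draw the one that the wide gap stopped back to the front of the board, well clear of the gap, and leave the other two as they are. Do not force a canister through, do not tip one, and leave the bottle, the can and the tray alone.

Things in the scene. Friction and masses are not known exactly. Their poses are not given: they have to be found in the camera images.
- gauge: Fixed plywood gauge board, 10 mm thick. Origin: on its underside, middle lane, at the front faces (robot's side) of the wide-gap jaws; x runs along the lanes away from the robot, y across to the left, z up. It spans x -165 to +205 mm, y -176 to +176 mm. Three open lanes along x, centre lines at y = -112, 0 and +112 mm; one canister starts in each, near x = -95 mm, up to 10 mm off centre.
- jaws: The low steel bars fixed on the board that form the gaps of all three lanes; same origin and axes as the board. 14 mm high (tops 24 mm above the table), 4 mm lower than the canisters' bodies: they meet the feet only, and fingers pass above them. A push of 15 N does not force a foot through a gap too small for it.
- wide_gap (a point): Middle lane's wide (go) gap: a point between the front faces of its jaws, on the board. The gap is 74 mm across, its jaws 12 mm thick along the lane; the other lanes' wide gaps are 112 mm to either side. It stops the too-big foot, with that canister's axis about 12 mm before this face.
- narrow_gap (a point): Middle lane's narrow (no-go) gap: a point between the front faces of its jaws, on the board, 95 mm beyond the wide gap. 66 mm across, jaws 12 mm thick along the lane; the other lanes' are 112 mm to either side. It stops the fitting foot, with that canister's axis about 12 mm before this face; the too-small one passes.
- canister_a: Squat round metal canister, pale band, red lid: body 92 mm across (lid 94), 70 mm high, about 0.45 kg; slides under 6 N or less. It stands on a narrower round foot, 18 mm high, hidden under the body. All three look alike but one foot is 78 mm across (too big), one 70 (fits), one 62 (too small); names do not tell which. Origin: centre of the foot's underside; z up.
- canister_b: Squat round metal canister, pale band, red lid: body 92 mm across (lid 94), 70 mm high, about 0.45 kg; slides under 6 N or less. It stands on a narrower round foot, 18 mm high, hidden under the body. All three look alike but one foot is 78 mm across (too big), one 70 (fits), one 62 (too small); names do not tell which. Origin: centre of the foot's underside; z up.
- canister_c: Squat round metal canister, pale band, red lid: body 92 mm across (lid 94), 70 mm high, about 0.45 kg; slides under 6 N or less. It stands on a narrower round foot, 18 mm high, hidden under the body. All three look alike but one foot is 78 mm across (too big), one 70 (fits), one 62 (too small); names do not tell which. Origin: centre of the foot's underside; z up.
- sauce_bottle: Bystander: upright amber bottle, 60 mm across, 190 mm high, on the table. Origin: centre of its underside.
- food_can: Bystander: upright can, 74 mm across, 85 mm high, on the table. Origin: centre of its underside.
- tray: Bystander: green open tray 160 x 110 mm, 50 mm high, on the table. Origin: centre of its underside.
Not all that is in view belongs to the job. Leave any black or yellow look-alike of the canister_c alone.

How it is judged:
By the outcome, as a careful person would: the job done as asked, in the order asked, and still so for the second after the job is handed in, with the robot touching nothing.
It also fails if it takes over 64 s, if anything falls off the work surface, if the arm or the gripper's body presses on something with over 40 N, if the wrist force passes 120 N, or if a joint passes its speed limit or range.

## Robot

A 6-joint arm with a two-finger parallel gripper is mounted at the origin on the work surface. World frame = base frame: x ahead of the robot, y to its left, z up, the work surface at z = 0. Lengths are in m, angles in rad, forces in N, time in s.
With the tool pointing down it reaches from about 0.35 to 0.775 m from the base axis. Payload 7.3 kg.
Tool frame: the origin (TCP) lies midway between the tips of the shut fingers; the grasp point (between the pads) lies 19 mm behind it (robot.tcp_to_grasp is the distance from the TCP to the grasp point, in m); x points along the fingers, z is the direction in which the jaws open and shut, and the axes are right-handed (so a half turn about x gives the same grasp; the last joint's range is limited). The gripper opens to 92 mm and grips with 3 to 60 N. Pads are 19 mm wide; open, the fingers measure 130 mm over their backs; the gripper's body (75 mm by 190 mm) begins 47 mm behind the grasp point.
Start: joints at [-1.327, 0.342, 1.524, -0, 1.275, -0.146], TCP at [0.2, -0.486, 0.227] pointing down, gripper open.
Joint ranges: [-2.53, 2.53], [-0.77, 2.02], [0.04, 2.7], [-1, 4.14], [0.28, 2.66], [-3.11, 3.11]. Speed limits (rad/s): [2.57, 2.57, 3.14, 3.14, 3.14, 3.14].

## Interface

Orientations are given as [roll, pitch, yaw] about the fixed x, y, z axes, in that order (R = Rz(yaw) Ry(pitch) Rx(roll)).
In Python, from cell import robot gives the robot as it stands.
- The arm moves only by the tool move_arm, never from a script. Its argument "deltas" is a list of rows, each an object with "dp": the shift along the tool's x, y, z in m, a list of three; "turn": the turn, a rotation vector about the tool's x, y, z in degrees, a list of three. A call has 1 to 10 rows; each row is the pose to reach, as a shift and turn from the pose commanded when the call began, along the tool's axes at that moment; what a row does not reach only later rows make up. A row lasts 1/10 s, in which the tool goes at most 50 mm and 8.59 degrees, less where a joint would pass 70% of its speed; a pose out of reach is approached as far as the arm can. A call with a gripper value outside its range is refused whole. "hand" is the finger opening in m, from 0 to 0.0918, set as the call begins (left out, the last holds). The fingers move at their own pace and stop on an object; "squeeze" is the grip in N (left out, the last holds). Time passes only in rows, so rows that repeat a pose let the fingers close. It gives the time, the measured TCP pose, the force and the opening at its end, in the units of the state.
- robot.observe(): the state, without advancing time (a new reading comes with each control period).
- robot.read_camera(name): name is "scene" or "side" or "wrist"; returns (picture, depth): 400x640x3 uint8, red, green, blue; 400x640 float32, m along the optical axis (not along the pixel's ray), 0 where there is no reading.
- robot.camera_info(name): a dict with "fx", "fy", "cx", "cy" (pixels), "R" (3x3) and "t" (3): a world point X has camera coordinates R X + t. Camera axes: x right, y down, z forward; pixel columns grow to the right and rows downward; lengths in m; the calibration is good to about 2 mm. The wrist camera is an equidistant fisheye: a pixel r from the principal point sees the ray r / f radians off the axis. A picture is of the moment at which its call begins: read the wrist's pose just before it. camera_info takes no time and is no camera call; for the wrist camera it gives the pose at the moment of the call.
- robot.hand_in(): hands the job in, once; it reports no verdict.
The state is a dict: "time": time; "qpos": joint angles; "qvel": joint speeds; "joint_efforts": joint torques, N m; "tool_pos": TCP position; "tool_rot": TCP orientation; "contact_force": force on the tool from outside, world axes, zero at the start; "torque": the same for the moment, N m; "opening": finger opening in m.
Only numpy, scipy, OpenCV 4.12 (cv2) and the standard library are available. Lean on these libraries where they do the work, as an engineer would, in place of code of your own. Each camera call takes 0.05 s, during which the arm holds its last target.

## Working session

There is one attempt and no reset: what is moved stays moved. The work goes in short steps, Python scripts to look and compute and a tool call to move; the robot and the scene stay as the last step left them, time stands still between calls to the robot, and variables do not carry over. Pictures are saved under pics/ and viewed, and the job is handed in when it is done.

Besides the shell and the picture viewer there is one more tool, called after "Call:" as name(argument=value, ...), one argument or row to a line, values as JSON. move_arm: Moves the arm, as the interface text tells. Its arguments: {"type":"object","properties":{"deltas":{"type":"array"},"hand":{"type":"number"},"squeeze":{"type":"number"}},"required":["deltas"]}

```bash
mkdir -p pics; ls; python3 - <<'E'
from cell import robot
import cv2
o=robot.observe()
for k,v in o.items(): print(k,v)
for n in("scene","side"):
    p,d=robot.read_camera(n); cv2.imwrite(f"pics/{n}0.png",p[:,:,::-1]); i=robot.camera_info(n); print(n,i)
E
```

```text
pics
time 0.0
qpos [-1.32698086e+00  3.42715888e-01  1.52506287e+00 -1.41094375e-05
  1.27539632e+00 -1.46017390e-01]
qvel [-7.66718372e-04  8.29378096e-04 -4.78564404e-04  9.31209367e-04
 -4.83740508e-05 -5.06894603e-04]
joint_efforts [ 1.71537460e-03 -4.31239343e+01 -2.44223446e+01  7.21461629e-02
  5.58827771e-02 -1.23492800e-04]
tool_pos [ 0.19942122 -0.48518652  0.22603252]
tool_rot [3.00410109 1.56921385 1.82314174]
contact_force [-0.44304431  0.36112063 -0.31758301]
torque [-0.0126052   0.00869191 -0.02750133]
opening 0.09149760131145689
scene {'fx': 373.1022989756314, 'fy': 373.1022989756314, 'cx': 320.058438953249, 'cy': 195.65298763513644, 'R': array([[ 0.34454541,  0.93876416,  0.00320981],
       [ 0.55969371, -0.20267146, -0.80353421],
       [-0.75367858,  0.27865054, -0.59524992]]), 't': array([-0.18294597, -0.23319594,  1.51354012])}
side {'fx': 475.44666570697916, 'fy': 475.44666570697916, 'cx': 309.2556785990929, 'cy': 204.5612297671027, 'R': array([[-0.73618701, -0.67662573, -0.01436338],
       [-0.46522671,  0.52136486, -0.715362  ],
       [ 0.49152089, -0.51995798, -0.6986064 ]]), 't': array([0.3665933 , 0.25410928, 1.37755413])}
```

View pics/scene0.png

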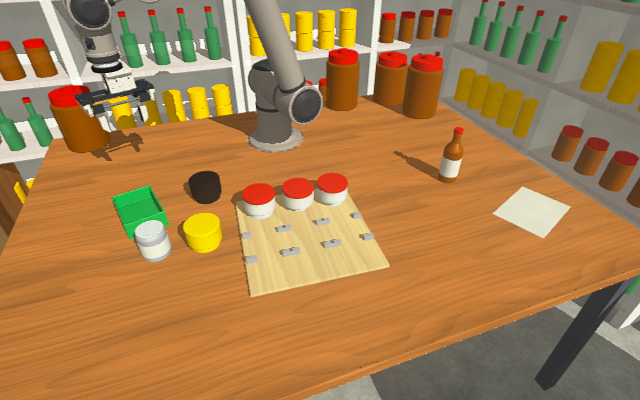

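View pics/side0.png

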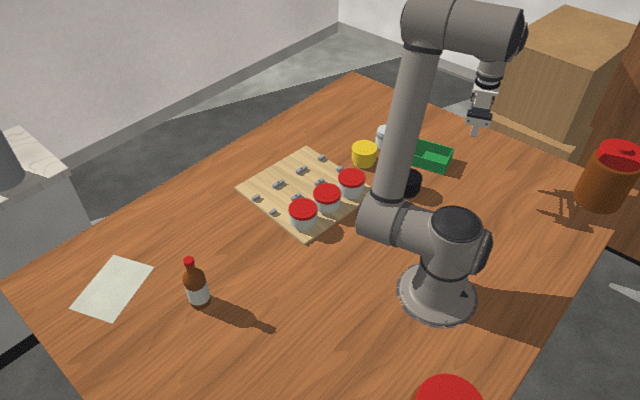

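Scene: red lids at about (258,193), (297,188), (332,183) on the pale board, with its corners near (250,293) and (387,264). Black and yellow look-alikes are at (205,187) and (202,232). Side: lids at (303,209), (327,194), (351,177). Next I measure the lids and the board.

```bash
cat > h.py <<'E'
import numpy as np, cv2
from cell import robot
def ray(i,u,v,z):
    R,t=np.array(i['R']),np.array(i['t']); c=-R.T@t
    d=R.T@np.array([(u-i['cx'])/i['fx'],(v-i['cy'])/i['fy'],1.])
    return c+d*(z-c[2])/d[2]
def lids(n,p,roi):
    i=robot.camera_info(n); x0,x1,y0,y1=roi
    h=cv2.cvtColor(p,cv2.COLOR_RGB2HSV)
    m=(((h[...,0]<6)|(h[...,0]>174))&(h[...,1]>190)&(h[...,2]>90)).astype(np.uint8)
    k=np.zeros_like(m);k[y0:y1,x0:x1]=1;m*=k
    out=[]
    for c in cv2.findContours(m,cv2.RETR_EXTERNAL,cv2.CHAIN_APPROX_NONE)[0]:
        if cv2.contourArea(c)<60: continue
        # drop to mid height of the coloured lid
        pts=np.array([ray(i,u,v,0.08)[:2] for u,v in c[:,0].astype(float)])
        (cx,cy),r=cv2.minEnclosingCircle(pts.astype(np.float32))
        (u,v),ax,a=cv2.fitEllipse(c)
        out.append((ray(i,u,v,.08)[:2],(cx,cy),r,cv2.contourArea(c)))
    return out
E
python3 - <<'E'
from h import *
np.set_printoptions(precision=4,suppress=True)
for n,roi in(("scene",(225,365,160,225)),("side",(270,372,160,230))):
    p=cv2.imread(f"pics/{n}0.png")[:,:,::-1].copy()
    for l in lids(n,p,roi): print(n,*l)
    i=robot.camera_info(n)
    h=cv2.cvtColor(p,cv2.COLOR_RGB2HSV)
    b=((h[...,0]>14)&(h[...,0]<27)&(h[...,1]>50)&(h[...,1]<140)&(h[...,2]>150)).astype(np.uint8)
    k=np.zeros_like(b);r=(225,400,150,300) if n=="scene" else (225,380,140,250);k[r[2]:r[3],r[0]:r[1]]=1;b*=k
    b=cv2.morphologyEx(b,cv2.MORPH_OPEN,np.ones((3,3),np.uint8))
    c=max(cv2.findContours(b,0,1)[0],key=cv2.contourArea)
    pts=np.array([ray(i,u,v,.01)[:2] for u,v in c[:,0].astype(float)],np.float32)
    print(n,'board',cv2.minAreaRect(pts),cv2.approxPolyDP(cv2.convexHull(pts),.012,True)[:,0].tolist())
    # jaws: grey
    j=((h[...,1]<50)&(h[...,2]>70)&(h[...,2]<215)).astype(np.uint8)*k
    for c in cv2.findContours(j,0,1)[0]:
        if cv2.contourArea(c)>8:
            (u,v),_,_=cv2.minAreaRect(c); print('  jaw',(u,v),ray(i,u,v,.018)[:2],cv2.contourArea(c))
    big=cv2.resize(p[r[2]:r[3],r[0]:r[1]],None,fx=4,fy=4,interpolation=2); cv2.imwrite(f"pics/{n}0z.png",big[:,:,::-1])
E
```

```text
scene [ 0.4619 -0.1644] (0.45957309007644653, -0.16324876248836517) 0.05216972157359123 506.5
scene [ 0.4723 -0.0495] (0.4704791009426117, -0.0494595542550087) 0.0522630475461483 475.5
scene [0.4816 0.0559] (0.4794016480445862, 0.05523555353283882) 0.05218507722020149 441.5
scene board ((0.6001843214035034, -0.06667709350585938), (0.35378822684288025, 0.3444116413593292), 85.60150909423828) [[0.47077834606170654, 0.12007852643728256], [0.41499143838882446, -0.2289038747549057], [0.7559115290641785, -0.25357475876808167], [0.7827032804489136, 0.09332551807165146]]
  jaw (251.32693481445312, 259.1346130371094) [ 0.6482 -0.2296] 58.5
  jaw (290.8653564453125, 251.32691955566406) [ 0.6559 -0.127 ] 94.0
  jaw (331.9615173339844, 243.30770874023438) [ 0.6647 -0.0152] 91.0
  jaw (367.75, 236.25) [0.6723 0.087 ] 46.0
  jaw (246.0, 235.0) [ 0.5538 -0.2247] 40.0
  jaw (283.6920166015625, 228.05599975585938) [ 0.5614 -0.1199] 65.5
  jaw (322.02703857421875, 221.1621551513672) [ 0.5702 -0.0084] 59.0
  jaw (356.5, 215.0) [0.5786 0.0962] 34.0
  jaw (250.3823699951172, 209.47061157226562) [ 0.4471 
[... 932 characters left out ...]
0.4586 -0.0441] 171.0
  jaw (255.32351684570312, 197.2058868408203) [0.6714 0.0875] 32.0
  jaw (295.3448486328125, 196.137939453125) [ 0.5714 -0.0089] 32.0
  jaw (350.4941101074219, 190.0764923095703) [ 0.4483 -0.1602] 211.0
  jaw (277.93243408203125, 183.4053955078125) [ 0.6638 -0.0154] 49.0
  jaw (318.8448486328125, 181.137939453125) [ 0.5627 -0.1217] 32.5
  jaw (339.0000305175781, 168.50001525878906) [ 0.554  -0.2235] 17.0
  jaw (300.9692077636719, 169.4461669921875) [ 0.6552 -0.1263] 44.5
  jaw (367.5, 198.5) [ 0.3776 -0.1658] 1011.0
  jaw (321.2500305175781, 157.25001525878906) [ 0.6468 -0.2295] 25.5
  jaw (377.5, 145.0) [ 0.5334 -0.4317] 20.0
  jaw (229.5, 142.5) [ 0.9793 -0.0588] 18.5
```

```bash
ls pics
```

```text
scene0.png
scene0z.png
side0.png
side0z.png
```

```bash
cat >> h.py <<'E'
from scipy.spatial.transform import Rotation as Ro
import json,os
O=np.array([.560,-.0642]); YAW=np.deg2rad(-4.3)
def l2w(x,y): c,s=np.cos(YAW),np.sin(YAW); return O+np.array([c*x-s*y,s*x+c*y])
def w2l(p): c,s=np.cos(YAW),np.sin(YAW); d=np.asarray(p)[:2]-O; return np.array([c*d[0]+s*d[1],-s*d[0]+c*d[1]])
def goalR(tilt,sgn=1):
    # tips lead toward +lane x by tilt deg; tool z along sgn*lane y
    t=np.deg2rad(tilt); R0=Ro.from_euler('z',YAW)
    x=np.array([np.sin(t),0,-np.cos(t)]); z=np.array([0,sgn,0.]); y=np.cross(z,x)
    return R0*Ro.from_matrix(np.c_[x,y,z])
def cmd(): 
    d=json.load(open('cmd.json')); return np.array(d[0]),Ro.from_quat(d[1])
def setcmd(p,R): json.dump([list(map(float,p)),list(map(float,R.as_quat()))],open('cmd.json','w'))
def applied(dp,turn=(0,0,0)):
    p,R=cmd(); setcmd(p+R.apply(dp),R*Ro.from_rotvec(np.deg2rad(turn)))
def plan(xl,yl,z,tilt,sgn=1):
    p,R=cmd(); g=np.r_[l2w(xl,yl),z]; G=goalR(tilt,sgn)
    return R.inv().apply(g-p),np.rad2deg((R.inv()*G).as_rotvec())
def st():
    o=robot.observe(); p,R=cmd(); m=o['tool_pos']; mR=Ro.from_euler('xyz',o['tool_rot'])
    print('t',round(o['time'],2),'lane',np.round(w2l(m)*1e3,1),'z',round(m[2]*1e3,1),'cmdlane',np.round(w2l(p)*1e3,1),round(p[2]*1e3,1),'rotdiff',np.round(np.rad2deg((R.inv()*mR).as_rotvec()),1),'F',np.round(o['contact_force'],1),'open',round(o['opening'],4))
E
python3 - <<'E'
from h import *
np.set_printoptions(precision=4,suppress=True)
R=Ro.from_euler('xyz',robot.observe()['tool_rot']); print(R.as_matrix())
setcmd([.2,-.486,.227],Ro.from_euler('xyz',[3.004,1.5692,1.8231])); # start
st()
for s in(1,-1): print(plan(-.15,0.003,.20,0,s))
for n in ("scene",): print(w2l((.474,.060)),w2l((.465,-.0457)),w2l((.4545,-.1607)))
i=robot.camera_info('wrist'); print(i, R.inv().apply(-np.array(i['R']).T@i['t']-robot.observe()['tool_pos']), (np.array(i['R'])@R.as_matrix()))
E
```

```text
[[-0.0003  0.925   0.38  ]
 [ 0.0013  0.38   -0.925 ]
 [-1.      0.0002 -0.0013]]
t 0.1 lane [-328.  -446.9] z 226.1 cmdlane [-327.4 -447.6] 227.0 rotdiff [ 0. -0. -0.] F [ 0.3 -0.2  1. ] open 0.0917
(array([ 0.0276,  0.3606, -0.3232]), array([-153.3605,   -0.0119,   -0.1252]))
(array([ 0.0276,  0.3606, -0.3232]), array([26.6394, -0.0919,  0.0087]))
[-0.0951  0.1174] [-0.0961  0.0113] [-0.098  -0.1041]
{'fx': 309.70691628693146, 'fy': 309.70691628693146, 'cx': 318.21014903257225, 'cy': 198.4848701336702, 'R': array([[ 0.3784, -0.9257, -0.0017],
       [-0.8926, -0.3653,  0.2643],
       [-0.2453, -0.0985, -0.9644]]), 't': array([-0.5254, -0.0325,  0.391 ])} [-0.1586  0.071   0.0014] [[ 0.0004 -0.0017  1.    ]
 [-0.2645 -0.9644 -0.0016]
 [ 0.9644 -0.2645 -0.0008]]
```

View pics/scene0z.png

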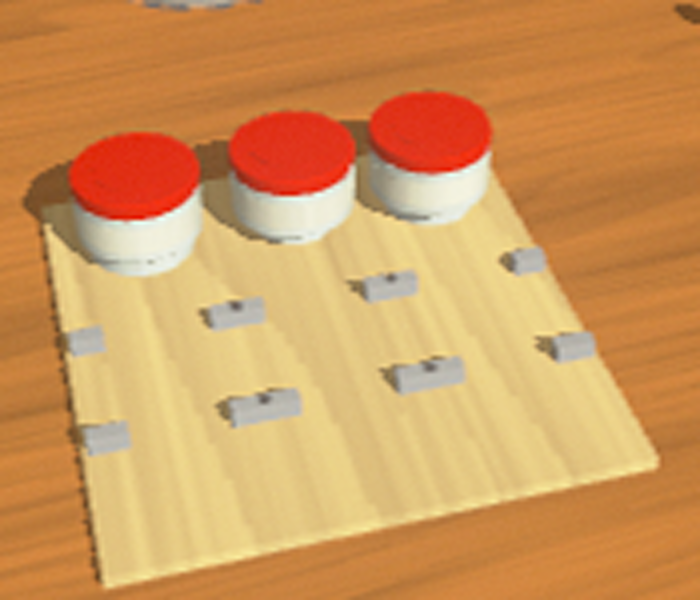

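Scene zoom: the lids are thin red caps on pale bodies, and 8 jaw pieces in two rows match the positions I worked out. I'll move to hover above the lanes for a wrist view.

```bash
python3 - <<'E'
from h import *
print(plan(-.06,0,.24,0,-1))
E
```

```text
(array([-0.01246063,  0.4396765 , -0.28023253]), array([ 2.66394083e+01, -9.18767367e-02,  8.74352577e-03]))
```

Call:
move_arm(
  deltas=[
    {"dp": [-0.012,0.044,-0.028],"turn": [3,0,0]},
    {"dp": [-0.012,0.08,-0.052],"turn": [6,0,0]},
    {"dp": [-0.012,0.12,-0.078],"turn": [9,0,0]},
    {"dp": [-0.012,0.16,-0.104],"turn": [12,0,0]},
    {"dp": [-0.012,0.2,-0.13],"turn": [15,0,0]},
    {"dp": [-0.012,0.24,-0.155],"turn": [18,0,0]},
    {"dp": [-0.012,0.28,-0.18],"turn": [21,0,0]},
    {"dp": [-0.012,0.32,-0.205],"turn": [23,0,0]},
    {"dp": [-0.012,0.36,-0.23],"turn": [25,0,0]},
    {"dp": [-0.012,0.4,-0.255],"turn": [26.6,0,0]},
  ],
  hand=0.05,
)

```text
time: 1.1
tool_pos: [0.4733, -0.0959, 0.2386]
tool_rot: [-1.162, 1.571, -2.809]
contact_force: [0.8, -1.5, -0.5]
opening: 0.0502
```

Call:
move_arm(
  deltas=[
    {"dp": [0,0.0,0.0]},
    {"dp": [0,0.0,0.0]},
    {"dp": [0,0.0,0.0]},
  ],
)

```text
invalid input
```

```bash
python3 - <<'E'
from h import *
applied([-.012,.4,-.255],[26.6,0,0]); st()
o=robot.observe(); i=robot.camera_info('wrist'); p,d=robot.read_camera('wrist')
import pickle; pickle.dump((o,i,p,d),open('w1.pkl','wb'))
cv2.imwrite('pics/w1.png',p[:,:,::-1])
E
```

```text
t 1.1 lane [-84.1 -38.1] z 238.6 cmdlane [-84.2 -40.3] 239.5 rotdiff [ 0.1 -0.1  0. ] F [ 0.8 -1.5 -0.5] open 0.0502
```

View pics/w1.png

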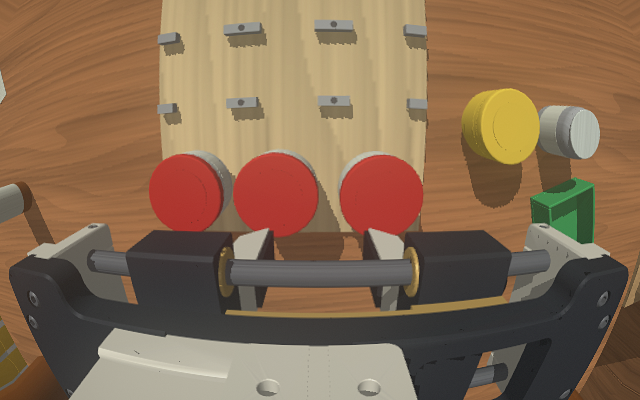

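Wrist view: lids at about (187,193), (276,194) and (381,195). Wide jaws are at row ~103 (167, 243, 334, 417) and narrow jaws at row ~32. Now I'll cast rays for these.

```bash
cat >> h.py <<'E'
def fray(i,uv,z):
    uv=np.atleast_2d(np.asarray(uv,float)); d=(uv-[i['cx'],i['cy']])/i['fx']; th=np.linalg.norm(d,axis=1); s=np.sin(th)/np.maximum(th,1e-9)
    v=np.c_[d*s[:,None],np.cos(th)]; R=np.array(i['R']); c=-R.T@np.array(i['t']); w=v@R
    return (c+w*((z-c[2])/w[:,2])[:,None])[:,:2]
def wlids(i,p,z=.08,vmax=255):
    h=cv2.cvtColor(p,cv2.COLOR_RGB2HSV); m=(((h[...,0]<6)|(h[...,0]>174))&(h[...,1]>150)&(h[...,2]>110)).astype(np.uint8); m[vmax:]=0
    m=cv2.morphologyEx(m,cv2.MORPH_OPEN,np.ones((3,3),np.uint8)); r=[]
    for c in cv2.findContours(m,0,1)[0]:
        if cv2.contourArea(c)>900:
            P=fray(i,c[:,0],z)
            A=np.c_[2*P,np.ones(len(P))]; s=np.linalg.lstsq(A,(P**2).sum(1),rcond=None)[0]; rad=np.sqrt(s[2]+s[0]**2+s[1]**2)
            (ex,ey),er=cv2.minEnclosingCircle(P.astype(np.float32))
            r.append((w2l(s[:2]),rad,w2l((ex,ey)),er,cv2.boundingRect(c)))
    return r
def wjaws(i,p,z=.024,box=(140,440,0,125)):
    h=cv2.cvtColor(p,cv2.COLOR_RGB2HSV); m=((h[...,1]<40)&(h[...,2]>125)).astype(np.uint8); k=np.zeros_like(m);k[box[2]:box[3],box[0]:box[1]]=1;m*=k; r=[]
    for c in cv2.findContours(m,0,1)[0]:
        if cv2.contourArea(c)>40:
            (u,v),wh,a=cv2.minAreaRect(c); P=fray(i,c[:,0],z); L=np.array([w2l(q) for q in P]); r.append(((u,v),w2l(fray(i,[u,v],z)[0]),L.min(0),L.max(0)))
    return r
E
python3 - <<'E'
from h import *
import pickle
np.set_printoptions(precision=4,suppress=True)
o,i,p,d=pickle.load(open('w1.pkl','rb'))
for l in wlids(i,p): print(*l)
for j in wjaws(i,p): print(*j)
E
```

```text
[-0.0972 -0.108 ] 0.044978790948173086 [-0.0993 -0.1071] 0.0473896861076355 (340, 155, 83, 80)
[-0.0941  0.1137] 0.04589115323353384 [-0.0945  0.1132] 0.048013780266046524 (149, 154, 72, 78)
[-0.0959  0.0072] 0.04533640266420602 [-0.0967  0.0071] 0.04692811518907547 (233, 153, 85, 84)
(164.3360595703125, 108.19673156738281) [0.0065 0.1594] [0.0007 0.1492] [0.0124 0.1706]
(417.5, 103.5) [ 0.0057 -0.1613] [ 0.     -0.1727] [ 0.0117 -0.1502]
(240.57077026367188, 102.27384948730469) [0.0061 0.0547] [0.0002 0.0366] [0.0121 0.0733]
(333.5, 100.5) [ 0.0056 -0.0575] [ 0.0002 -0.076 ] [ 0.0113 -0.0391]
(166.5399932861328, 37.21999740600586) [0.1017 0.1564] [0.0959 0.1438] [0.1076 0.1697]
(415.98779296875, 29.109752655029297) [ 0.1013 -0.1602] [ 0.0956 -0.1736] [ 0.1071 -0.147 ]
(241.03280639648438, 27.360658645629883) [0.1014 0.0544] [0.0955 0.0318] [0.1074 0.0774]
(333.5, 24.5) [ 0.1006 -0.0579] [ 0.0951 -0.0802] [ 0.1071 -0.0358]
```

```bash
python3 - <<'E'
from h import *
np.set_printoptions(precision=4,suppress=True)
print(plan(-.160,.0065,.12,8,-1));print(plan(-.160,.0065,.034,8,-1))
E
```

```text
(array([ 0.1196, -0.0758, -0.0467]), array([ 0.0333, -0.0892,  8.0294]))
(array([ 0.2056, -0.0757, -0.0466]), array([ 0.0333, -0.0892,  8.0294]))
```

Call:
move_arm(
  deltas=[
    {"dp": [0.02,-0.026,-0.016],"turn": [0,0,3]},
    {"dp": [0.045,-0.05,-0.031],"turn": [0,0,6]},
    {"dp": [0.075,-0.076,-0.0467],"turn": [0,0,8]},
    {"dp": [0.1,-0.076,-0.0467],"turn": [0,0,8]},
    {"dp": [0.125,-0.076,-0.0467],"turn": [0,0,8]},
    {"dp": [0.15,-0.076,-0.0467],"turn": [0,0,8]},
    {"dp": [0.175,-0.076,-0.0467],"turn": [0,0,8]},
    {"dp": [0.195,-0.076,-0.0467],"turn": [0,0,8]},
    {"dp": [0.206,-0.076,-0.0467],"turn": [0,0,8]},
    {"dp": [0.206,-0.076,-0.0467],"turn": [0,0,8]},
  ],
  hand=0.05,
)

```text
time: 2.15
tool_pos: [0.3991, -0.0452, 0.0313]
tool_rot: [1.577, 1.435, -0.068]
contact_force: [0.7, 0.0, 0.8]
opening: 0.0498
```

```bash
python3 - <<'E'
from h import *
np.set_printoptions(precision=4,suppress=True)
applied([.206,-.076,-.0467],[0,0,8]); st()
p,R=cmd()
# tool-axis vectors for lane +x, lane +y, up
B=Ro.from_euler('z',YAW)
for n,v in(('X',[1,0,0]),('Y',[0,1,0]),('Z',[0,0,1])): print(n,R.inv().apply(B.apply(v)))
E
```

```text
t 2.15 lane [-161.9    6.9] z 31.3 cmdlane [-160.3    6.6] 33.6 rotdiff [ 0.  -0.  -0.2] F [0.7 0.  0.8] open 0.0498
X [0.1387 0.9903 0.0007]
Y [ 0.0016  0.0005 -1.    ]
Z [-0.9903  0.1387 -0.0015]
```

Call:
move_arm(
  deltas=[
    {"dp": [0.001,0.008,0],"turn": [0,0,0]},
    {"dp": [0.002,0.013,0],"turn": [0,0,0]},
    {"dp": [0.0025,0.018,0],"turn": [0,0,0]},
    {"dp": [0.0032,0.023,0],"turn": [0,0,0]},
    {"dp": [0.004,0.029,0.001],"turn": [0,0,0]},
    {"dp": [0.005,0.035,0.002],"turn": [0,0,0]},
    {"dp": [0.0057,0.041,0.003],"turn": [0,0,0]},
    {"dp": [0.0066,0.047,0.004],"turn": [0,0,0]},
    {"dp": [0.0073,0.052,0.005],"turn": [0,0,0]},
    {"dp": [0.008,0.057,0.006],"turn": [0,0,0]},
  ],
)

```text
time: 3.15
tool_pos: [0.4576, -0.0559, 0.0327]
tool_rot: [1.57, 1.431, -0.075]
contact_force: [-4.3, 1.4, 3.7]
opening: 0.0503
```

```bash
cat >> h.py <<'E'
import pickle
def look(name,jaw=False):
    st(); i=robot.camera_info('wrist'); p,d=robot.read_camera('wrist'); pickle.dump((i,p,d),open(name+'.pkl','wb')); cv2.imwrite(f'pics/{name}.png',p[:,:,::-1])
    for l in wlids(i,p): print('lid',np.round(l[0]*1e3,1),round(l[1]*1e3,1),np.round(l[2]*1e3,1),round(l[3]*1e3,1),l[4])
    return i,p,d
E
python3 - <<'E'
from h import *
applied([.008,.057,.006]); look('w2')
E
```

```text
t 3.15 lane [-102.7    0.6] z 32.7 cmdlane [-102.7    0.7] 33.6 rotdiff [-0.  -0.1  0. ] F [-4.3  1.4  3.7] open 0.0503
lid [ -79.9 -106.6] 33.1 [ -87.4 -106.7] 47.7 (457, 164, 137, 88)
lid [-77.1 114.3] 34.4 [-82.1 114.6] 47.5 (36, 157, 122, 95)
lid [-53.1  -0.4] 44.5 [-55.1  -0.4] 46.1 (205, 49, 227, 206)
```

View pics/w2.png

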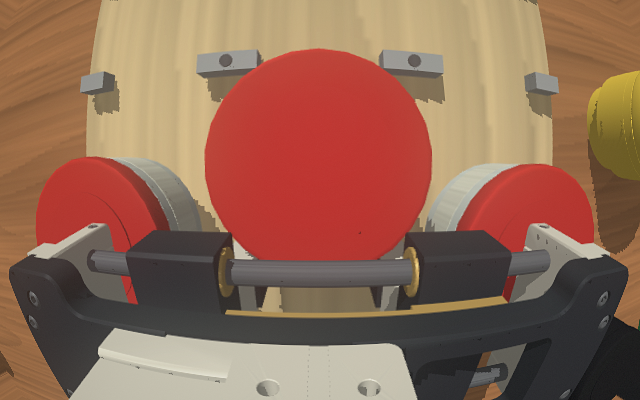

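Call:
move_arm(
  deltas=[
    {"dp": [0.0008,0.006,0.0005],"turn": [0,0,0]},
    {"dp": [0.0017,0.012,0.001],"turn": [0,0,0]},
    {"dp": [0.0025,0.018,0.0015],"turn": [0,0,0]},
    {"dp": [0.0034,0.024,0.002],"turn": [0,0,0]},
    {"dp": [0.004,0.029,0.002],"turn": [0,0,0]},
    {"dp": [0.0045,0.032,0.002],"turn": [0,0,0]},
    {"dp": [0.0048,0.034,0.002],"turn": [0,0,0]},
    {"dp": [0.005,0.036,0.002],"turn": [0,0,0]},
  ],
)

```text
time: 4.0
tool_pos: [0.4933, -0.0605, 0.0327]
tool_rot: [1.571, 1.432, -0.075]
contact_force: [-4.2, 0.3, 1.8]
opening: 0.0504
```

Call:
move_arm(
  deltas=[
    {"dp": [0.0002,0.0015,0],"turn": [0,0,0]},
    {"dp": [0.0004,0.003,0],"turn": [0,0,0]},
    {"dp": [0.0006,0.0045,0],"turn": [0,0,0]},
  ],
)

```text
time: 4.3
tool_pos: [0.4979, -0.0608, 0.0328]
tool_rot: [1.57, 1.431, -0.075]
contact_force: [-2.8, -0.2, 0.4]
opening: 0.0499
```

```bash
python3 - <<'E'
from h import *
applied([.005,.036,.002]);applied([.0006,.0045,0]); st()
E
```

```text
t 4.3 lane [-62.1  -1.3] z 32.8 cmdlane [-61.8  -1.3] 33.6 rotdiff [-0.  -0.1  0. ] F [-2.8 -0.2  0.4] open 0.0499
```

Axis about -13.9. Next, small steps across the wide stop.

Call:
move_arm(
  deltas=[
    {"dp": [0.0002,0.001,0],"turn": [0,0,0]},
    {"dp": [0.0003,0.002,0],"turn": [0,0,0]},
    {"dp": [0.0004,0.003,0],"turn": [0,0,0]},
  ],
)

```text
time: 4.6
tool_pos: [0.501, -0.0611, 0.0328]
tool_rot: [1.57, 1.431, -0.075]
contact_force: [-2.8, -0.9, 0.1]
opening: 0.0504
```

Call:
move_arm(
  deltas=[
    {"dp": [0.0001,0.001,0],"turn": [0,0,0]},
    {"dp": [0.0003,0.002,0],"turn": [0,0,0]},
  ],
)

```text
time: 4.8
tool_pos: [0.503, -0.0613, 0.0328]
tool_rot: [1.57, 1.431, -0.075]
contact_force: [-3.0, -0.2, 1.2]
opening: 0.0497
```

```bash
python3 - <<'E'
from h import *
applied([.0004,.003,0]);applied([.0003,.002,0]); st()
E
```

```text
t 4.8 lane [-57.   -1.3] z 32.8 cmdlane [-56.8  -1.3] 33.6 rotdiff [-0.  -0.1  0. ] F [-3.  -0.2  1.2] open 0.0497
```

Call:
move_arm(
  deltas=[
    {"dp": [0.0003,0.002,0],"turn": [0,0,0]},
    {"dp": [0.0006,0.004,0],"turn": [0,0,0]},
    {"dp": [0.0008,0.006,0],"turn": [0,0,0]},
    {"dp": [0.001,0.008,0],"turn": [0,0,0]},
  ],
)

```text
time: 5.2
tool_pos: [0.5112, -0.0619, 0.0329]
tool_rot: [1.57, 1.431, -0.075]
contact_force: [-2.2, 0.2, -0.5]
opening: 0.0499
```

Call:
move_arm(
  deltas=[
    {"dp": [0.0004,0.003,0],"turn": [0,0,0]},
    {"dp": [0.0008,0.006,0],"turn": [0,0,0]},
    {"dp": [0.0012,0.009,0],"turn": [0,0,0]},
    {"dp": [0.0017,0.012,0],"turn": [0,0,0]},
  ],
)

```text
time: 5.6
tool_pos: [0.5234, -0.0628, 0.0329]
tool_rot: [1.57, 1.431, -0.075]
contact_force: [-2.9, -0.2, -0.8]
opening: 0.0498
```

```bash
python3 - <<'E'
from h import *
applied([.001,.008,0]);applied([.0017,.012,0]); look('w3')
E
```

```text
t 5.6 lane [-36.6  -1.3] z 32.9 cmdlane [-36.6  -1.3] 33.7 rotdiff [-0.  -0.1  0. ] F [-2.9 -0.2 -0.8] open 0.0498
lid [13.  -2.4] 44.5 [11.1 -2.4] 46.2 (206, 49, 226, 206)
```

Call:
move_arm(
  deltas=[
    {"dp": [0.0008,0.006,0],"turn": [0,0,0]},
    {"dp": [0.0017,0.012,0],"turn": [0,0,0]},
    {"dp": [0.0025,0.018,0],"turn": [0,0,0]},
    {"dp": [0.0034,0.024,0],"turn": [0,0,0]},
    {"dp": [0.0042,0.03,0],"turn": [0,0,0]},
    {"dp": [0.005,0.036,0],"turn": [0,0,0]},
    {"dp": [0.0059,0.042,0],"turn": [0,0,0]},
    {"dp": [0.0067,0.048,0],"turn": [0,0,0]},
    {"dp": [0.0076,0.054,0],"turn": [0,0,0]},
    {"dp": [0.0083,0.059,0],"turn": [0,0,0]},
  ],
)

```text
time: 6.65
tool_pos: [0.583, -0.0672, 0.0329]
tool_rot: [1.57, 1.431, -0.075]
contact_force: [-2.2, 0.3, -0.0]
opening: 0.05
```

```bash
python3 - <<'E'
from h import *
applied([.0083,.059,0]); st()
E
```

```text
t 6.65 lane [23.2 -1.3] z 32.9 cmdlane [23.  -1.3] 33.7 rotdiff [-0.  -0.1  0. ] F [-2.2  0.3 -0. ] open 0.05
```

Axis about 71.4. The narrow stop is expected at TCP x≈34.5.

Call:
move_arm(
  deltas=[
    {"dp": [0.0004,0.003,0],"turn": [0,0,0]},
    {"dp": [0.0008,0.006,0],"turn": [0,0,0]},
    {"dp": [0.0011,0.008,0],"turn": [0,0,0]},
    {"dp": [0.0013,0.0095,0],"turn": [0,0,0]},
  ],
)

```text
time: 7.05
tool_pos: [0.5921, -0.0679, 0.0329]
tool_rot: [1.57, 1.431, -0.075]
contact_force: [-2.2, 0.3, -0.6]
opening: 0.05
```

Call:
move_arm(
  deltas=[
    {"dp": [0.0001,0.001,0],"turn": [0,0,0]},
    {"dp": [0.0003,0.002,0],"turn": [0,0,0]},
  ],
)

```text
time: 7.25
tool_pos: [0.594, -0.068, 0.0329]
tool_rot: [1.57, 1.431, -0.075]
contact_force: [-4.0, -0.1, -0.3]
opening: 0.0501
```

Call:
move_arm(
  deltas=[
    {"dp": [0.0001,0.001,0],"turn": [0,0,0]},
    {"dp": [0.0003,0.002,0],"turn": [0,0,0]},
  ],
)

```text
time: 7.45
tool_pos: [0.5961, -0.0682, 0.0329]
tool_rot: [1.57, 1.431, -0.075]
contact_force: [-3.9, 0.4, -1.0]
opening: 0.0499
```

```bash
python3 - <<'E'
from h import *
applied([.0013,.0095,0]);applied([.0006,.004,0]); st()
E
```

```text
t 7.45 lane [36.3 -1.3] z 32.9 cmdlane [36.6 -1.2] 33.7 rotdiff [-0.  -0.1  0. ] F [-3.9  0.4 -1. ] open 0.0499
```

Call:
move_arm(
  deltas=[
    {"dp": [0.0001,0.001,0],"turn": [0,0,0]},
    {"dp": [0.0003,0.002,0],"turn": [0,0,0]},
  ],
)

```text
time: 7.65
tool_pos: [0.5982, -0.0683, 0.0329]
tool_rot: [1.57, 1.431, -0.075]
contact_force: [-3.4, 0.1, -0.9]
opening: 0.0501
```

```bash
python3 - <<'E'
from h import *
applied([.0003,.002,0]); look('w4')
E
```

```text
t 7.65 lane [38.4 -1.2] z 32.9 cmdlane [38.6 -1.2] 33.7 rotdiff [-0.  -0.1  0. ] F [-3.4  0.1 -0.9] open 0.0501
lid [88.  -2.4] 44.5 [86.  -2.3] 46.2 (205, 49, 227, 206)
```

View pics/w4.png

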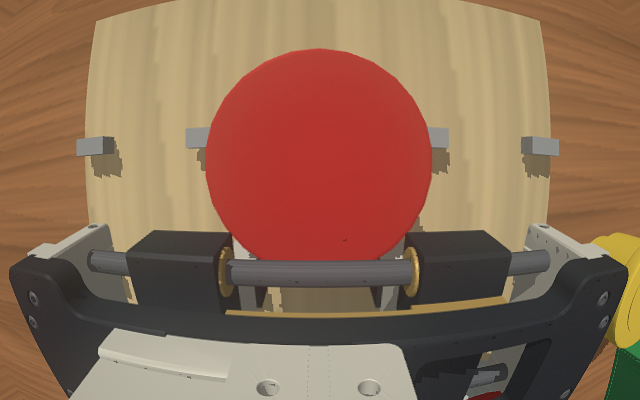

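The lid moved with the fork to x≈87 with no rise in force, past the 82.7 mm stop. So the middle canister looks like the small one, and I'll keep going gently.

Call:
move_arm(
  deltas=[
    {"dp": [0.0003,0.002,0],"turn": [0,0,0]},
    {"dp": [0.0006,0.004,0],"turn": [0,0,0]},
    {"dp": [0.0008,0.006,0],"turn": [0,0,0]},
    {"dp": [0.0011,0.008,0],"turn": [0,0,0]},
  ],
)

```text
time: 8.1
tool_pos: [0.6063, -0.0689, 0.0329]
tool_rot: [1.57, 1.431, -0.075]
contact_force: [-2.5, -0.8, -0.4]
opening: 0.0498
```

Call:
move_arm(
  deltas=[
    {"dp": [0.0006,0.004,0],"turn": [0,0,0]},
    {"dp": [0.0013,0.009,0],"turn": [0,0,0]},
    {"dp": [0.002,0.014,0],"turn": [0,0,0]},
    {"dp": [0.0028,0.02,0],"turn": [0,0,0]},
    {"dp": [0.0036,0.026,0],"turn": [0,0,0]},
    {"dp": [0.0045,0.032,0],"turn": [0,0,0]},
    {"dp": [0.0053,0.038,0],"turn": [0,0,0]},
    {"dp": [0.0062,0.044,0],"turn": [0,0,0]},
    {"dp": [0.007,0.05,0],"turn": [0,0,0]},
    {"dp": [0.0077,0.055,0],"turn": [0,0,0]},
  ],
)

```text
time: 9.1
tool_pos: [0.6621, -0.0731, 0.0329]
tool_rot: [1.57, 1.431, -0.075]
contact_force: [-3.5, 0.3, 0.5]
opening: 0.0498
```

```bash
python3 - <<'E'
from h import *
applied([.0011,.008,0]);applied([.0077,.055,0]); look('w5')
print(plan(.07,-.001,.035,8,-1),plan(.07,-.001,.14,8,-1))
E
```

```text
t 9.1 lane [102.5  -1.2] z 32.9 cmdlane [102.2  -1.2] 33.7 rotdiff [-0.  -0.1  0. ] F [-3.5  0.3  0.5] open 0.0498
lid [152.2  -2.4] 44.5 [150.1  -2.3] 46.2 (206, 48, 226, 207)
(array([-0.00576504, -0.03174519, -0.00022797]), array([ 0.02697578, -0.09125836,  0.02937893])) (array([-0.10975054, -0.0171853 , -0.00038672]), array([ 0.02697578, -0.09125836,  0.02937893]))
```

View pics/w5.png

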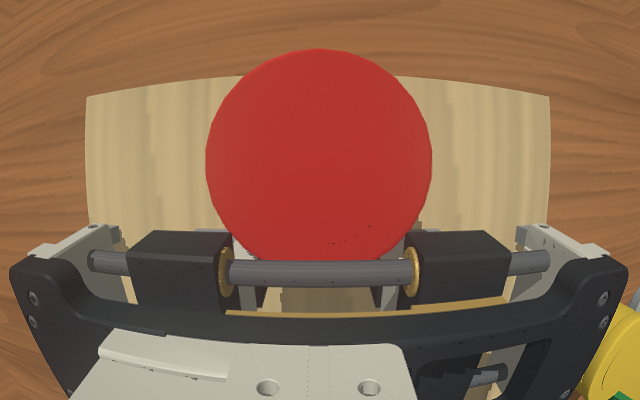

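The middle canister is fully past the narrow gap (axis ≈151), so it is the small one. Next is the left lane.

```bash
python3 - <<'E'
from h import *
np.set_printoptions(precision=4,suppress=True)
for a in((.085,-.0012,.034),(.03,.02,.12),(-.160,.113,.12),(-.160,.113,.034)): print(plan(*a,8,-1)[0])
E
```

```text
[-0.0027 -0.017  -0.    ]
[-0.0955 -0.0596 -0.0214]
[-0.1217 -0.2477 -0.1145]
[-0.0365 -0.2596 -0.1144]
```

Call:
move_arm(
  deltas=[
    {"dp": [-0.0027,-0.017,0],"turn": [0,0,0]},
    {"dp": [-0.05,-0.03,0],"turn": [0,0,0]},
    {"dp": [-0.0955,-0.05,-0.01],"turn": [0,0,0]},
    {"dp": [-0.1,-0.09,-0.03],"turn": [0,0,0]},
    {"dp": [-0.105,-0.13,-0.05],"turn": [0,0,0]},
    {"dp": [-0.11,-0.17,-0.075],"turn": [0,0,0]},
    {"dp": [-0.115,-0.21,-0.1],"turn": [0,0,0]},
    {"dp": [-0.1217,-0.248,-0.1145],"turn": [0,0,0]},
    {"dp": [-0.1217,-0.248,-0.1145],"turn": [0,0,0]},
  ],
)

```text
time: 10.05
tool_pos: [0.4042, 0.0624, 0.119]
tool_rot: [1.572, 1.433, -0.071]
contact_force: [0.2, -0.2, 0.3]
opening: 0.0503
```

Call:
move_arm(
  deltas=[
    {"dp": [0.03,-0.0042,0],"turn": [0,0,0]},
    {"dp": [0.06,-0.0084,0],"turn": [0,0,0]},
    {"dp": [0.08,-0.011,0],"turn": [0,0,0]},
    {"dp": [0.0852,-0.0118,0],"turn": [0,0,0]},
    {"dp": [0.0852,-0.0118,0],"turn": [0,0,0]},
  ],
)

```text
time: 10.55
tool_pos: [0.4092, 0.0604, 0.0328]
tool_rot: [1.57, 1.431, -0.075]
contact_force: [-0.2, 0.5, 0.8]
opening: 0.0504
```

```bash
python3 - <<'E'
from h import *
np.set_printoptions(precision=4,suppress=True)
applied([-.1217,-.248,-.1145]);applied([.0852,-.0118,0]); look('w6')
p,R=cmd(); print(plan(-.130,.1125,.034,8,-1),plan(-.062,.111,.034,8,-1))
E
```

```text
t 10.55 lane [-159.7  113. ] z 32.8 cmdlane [-160.2  113.1] 34.0 rotdiff [ 0.  -0.1  0. ] F [-0.2  0.5  0.8] open 0.0504
lid [-98.8 -79.2] 30.6 [-100.1  -90.9] 44.3 (606, 89, 34, 137)
lid [-95.9 114.6] 45.7 [-95.8 114.7] 46.2 (198, 14, 228, 224)
(array([0.0042, 0.0299, 0.0006]), array([ 0.027 , -0.0913,  0.0294])) (array([0.0136, 0.0972, 0.0022]), array([ 0.027 , -0.0913,  0.0294]))
```

View pics/w6.png

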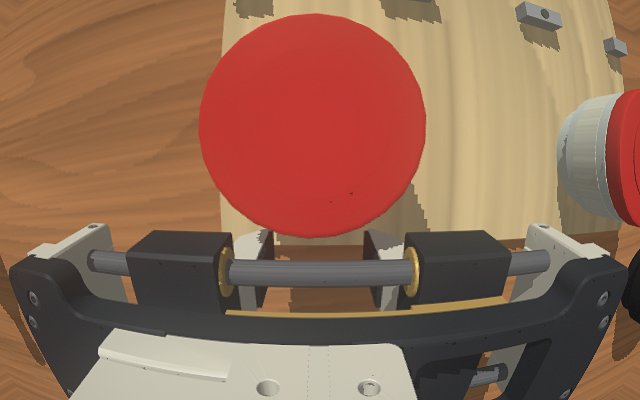

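Call:
move_arm(
  deltas=[
    {"dp": [0.001,0.008,-0.0005],"turn": [0,0,0]},
    {"dp": [0.002,0.014,-0.0005],"turn": [0,0,0]},
    {"dp": [0.0027,0.019,0],"turn": [0,0,0]},
    {"dp": [0.0034,0.024,0],"turn": [0,0,0]},
    {"dp": [0.0042,0.03,0.0005],"turn": [0,0,0]},
    {"dp": [0.005,0.036,0.001],"turn": [0,0,0]},
    {"dp": [0.0059,0.042,0.0015],"turn": [0,0,0]},
    {"dp": [0.0067,0.048,0.002],"turn": [0,0,0]},
    {"dp": [0.0076,0.054,0.0023],"turn": [0,0,0]},
    {"dp": [0.0084,0.06,0.0023],"turn": [0,0,0]},
  ],
)

```text
time: 11.6
tool_pos: [0.4691, 0.0537, 0.0329]
tool_rot: [1.57, 1.431, -0.076]
contact_force: [-2.9, 0.9, 1.6]
opening: 0.0499
```

Call:
move_arm(
  deltas=[
    {"dp": [0.0008,0.006,0],"turn": [0,0,0]},
    {"dp": [0.0017,0.012,0],"turn": [0,0,0]},
    {"dp": [0.0025,0.018,0],"turn": [0,0,0]},
    {"dp": [0.0034,0.024,0],"turn": [0,0,0]},
    {"dp": [0.0041,0.029,0],"turn": [0,0,0]},
    {"dp": [0.0046,0.033,0],"turn": [0,0,0]},
    {"dp": [0.005,0.036,0],"turn": [0,0,0]},
  ],
)

```text
time: 12.3
tool_pos: [0.5053, 0.0511, 0.033]
tool_rot: [1.57, 1.431, -0.075]
contact_force: [-3.2, -0.1, 2.4]
opening: 0.0502
```

```bash
python3 - <<'E'
from h import *
applied([.0084,.06,.0023]);applied([.005,.036,0]); look('w7')
E
```

```text
t 12.3 lane [-63.2 110.9] z 33.0 cmdlane [-63.3 110.9] 34.0 rotdiff [-0.  -0.1  0. ] F [-3.2 -0.1  2.4] open 0.0502
lid [-13.6 109.8] 44.5 [-15.4 109.8] 46.2 (205, 49, 227, 206)
```

Call:
move_arm(
  deltas=[
    {"dp": [0.0001,0.001,0],"turn": [0,0,0]},
    {"dp": [0.0003,0.002,0],"turn": [0,0,0]},
  ],
)

```text
time: 12.55
tool_pos: [0.5066, 0.051, 0.0329]
tool_rot: [1.57, 1.432, -0.075]
contact_force: [-2.9, -0.0, 1.2]
opening: 0.0501
```

Call:
move_arm(
  deltas=[
    {"dp": [0.0001,0.001,0],"turn": [0,0,0]},
    {"dp": [0.0003,0.002,0],"turn": [0,0,0]},
  ],
)

```text
time: 12.75
tool_pos: [0.5089, 0.0509, 0.033]
tool_rot: [1.57, 1.431, -0.075]
contact_force: [-2.5, 0.3, 2.6]
opening: 0.0499
```

Call:
move_arm(
  deltas=[
    {"dp": [0.0001,0.001,0],"turn": [0,0,0]},
  ],
)

```text
time: 12.85
tool_pos: [0.5099, 0.0508, 0.033]
tool_rot: [1.57, 1.431, -0.075]
contact_force: [-3.4, 1.1, 1.7]
opening: 0.0501
```

```bash
python3 - <<'E'
from h import *
applied([.0007,.005,0]);st()
E
```

```text
t 12.85 lane [-58.5 110.9] z 33.0 cmdlane [-58.2 110.9] 34.0 rotdiff [-0.  -0.1  0. ] F [-3.4  1.1  1.7] open 0.0501
```

Call:
move_arm(
  deltas=[
    {"dp": [0.0001,0.001,0],"turn": [0,0,0]},
    {"dp": [0.0003,0.002,0],"turn": [0,0,0]},
  ],
)

```text
time: 13.05
tool_pos: [0.512, 0.0506, 0.033]
tool_rot: [1.57, 1.431, -0.075]
contact_force: [-2.9, 0.2, 1.3]
opening: 0.0501
```

Call:
move_arm(
  deltas=[
    {"dp": [0.0001,0.001,0],"turn": [0,0,0]},
    {"dp": [0.0003,0.002,0],"turn": [0,0,0]},
  ],
)

```text
time: 13.25
tool_pos: [0.514, 0.0504, 0.033]
tool_rot: [1.57, 1.431, -0.075]
contact_force: [-3.7, -0.1, 1.3]
opening: 0.0501
```

```bash
python3 - <<'E'
from h import *
applied([.0006,.004,0]);look('w8')
E
```

```text
t 13.25 lane [-54.4 110.9] z 33.0 cmdlane [-54.2 110.9] 34.0 rotdiff [-0.  -0.1  0. ] F [-3.7 -0.1  1.3] open 0.0501
lid [ -4.8 109.8] 44.5 [ -6.6 109.8] 46.2 (205, 49, 227, 206)
```

Call:
move_arm(
  deltas=[
    {"dp": [0.0003,0.002,0],"turn": [0,0,0]},
    {"dp": [0.0006,0.004,0],"turn": [0,0,0]},
    {"dp": [0.0008,0.006,0],"turn": [0,0,0]},
  ],
)

```text
time: 13.6
tool_pos: [0.5203, 0.05, 0.033]
tool_rot: [1.57, 1.431, -0.075]
contact_force: [-2.3, -0.4, 0.9]
opening: 0.0496
```

Call:
move_arm(
  deltas=[
    {"dp": [0.0004,0.003,0],"turn": [0,0,0]},
    {"dp": [0.0008,0.006,0],"turn": [0,0,0]},
    {"dp": [0.0012,0.009,0],"turn": [0,0,0]},
    {"dp": [0.0017,0.012,0],"turn": [0,0,0]},
  ],
)

```text
time: 14.0
tool_pos: [0.5324, 0.0491, 0.033]
tool_rot: [1.57, 1.431, -0.075]
contact_force: [-3.3, 0.0, 1.0]
opening: 0.0503
```

```bash
python3 - <<'E'
from h import *
applied([.0008,.006,0]);applied([.0017,.012,0]);st()
E
```

```text
t 14.0 lane [-36.  110.9] z 33.0 cmdlane [-36.  110.9] 34.0 rotdiff [-0.  -0.1  0. ] F [-3.3  0.   1. ] open 0.0503
```

Call:
move_arm(
  deltas=[
    {"dp": [0.0008,0.006,0],"turn": [0,0,0]},
    {"dp": [0.0018,0.013,0],"turn": [0,0,0]},
    {"dp": [0.0028,0.02,0],"turn": [0,0,0]},
    {"dp": [0.0038,0.027,0],"turn": [0,0,0]},
    {"dp": [0.0048,0.034,0],"turn": [0,0,0]},
    {"dp": [0.0057,0.041,0],"turn": [0,0,0]},
    {"dp": [0.0067,0.048,0],"turn": [0,0,0]},
    {"dp": [0.0076,0.054,0],"turn": [0,0,0]},
    {"dp": [0.0083,0.059,0],"turn": [0,0,0]},
    {"dp": [0.0087,0.062,0],"turn": [0,0,0]},
  ],
)

```text
time: 15.0
tool_pos: [0.595, 0.0444, 0.033]
tool_rot: [1.57, 1.431, -0.075]
contact_force: [-3.6, -0.2, 1.5]
opening: 0.0502
```

Call:
move_arm(
  deltas=[
    {"dp": [0.0003,0.002,0],"turn": [0,0,0]},
    {"dp": [0.0006,0.004,0],"turn": [0,0,0]},
    {"dp": [0.0007,0.005,0],"turn": [0,0,0]},
  ],
)

```text
time: 15.3
tool_pos: [0.5996, 0.0441, 0.033]
tool_rot: [1.57, 1.431, -0.075]
contact_force: [-2.4, 0.5, 1.4]
opening: 0.05
```

```bash
python3 - <<'E'
from h import *
applied([.0087,.062,0]);applied([.0007,.005,0]);look('w9')
E
```

```text
t 15.3 lane [ 31.4 110.9] z 33.0 cmdlane [ 31.7 110.9] 34.0 rotdiff [-0.  -0.1  0. ] F [-2.4  0.5  1.4] open 0.05
lid [ 81.  109.8] 44.6 [ 79.  109.8] 46.2 (205, 49, 227, 206)
lid [143.   -1.4] 41.9 [149.2   0.9] 49.5 (455, 0, 143, 117)
```

Stop expected at TCP ≈34.5; small steps.

Call:
move_arm(
  deltas=[
    {"dp": [0.0001,0.001,0],"turn": [0,0,0]},
    {"dp": [0.0003,0.002,0],"turn": [0,0,0]},
  ],
)

```text
time: 15.55
tool_pos: [0.6015, 0.044, 0.033]
tool_rot: [1.57, 1.431, -0.075]
contact_force: [-2.8, 0.4, 0.8]
opening: 0.0498
```

Call:
move_arm(
  deltas=[
    {"dp": [0.0001,0.0005,0],"turn": [0,0,0]},
    {"dp": [0.0001,0.001,0],"turn": [0,0,0]},
  ],
)

```text
time: 15.75
tool_pos: [0.6026, 0.0439, 0.033]
tool_rot: [1.57, 1.431, -0.075]
contact_force: [-3.2, 0.9, 1.2]
opening: 0.0502
```

Call:
move_arm(
  deltas=[
    {"dp": [0.0001,0.0005,0],"turn": [0,0,0]},
    {"dp": [0.0001,0.001,0],"turn": [0,0,0]},
  ],
)

```text
time: 15.95
tool_pos: [0.6032, 0.0439, 0.033]
tool_rot: [1.571, 1.432, -0.075]
contact_force: [-4.5, 0.5, 2.6]
opening: 0.0501
```

```bash
python3 - <<'E'
from h import *
applied([.0005,.004,0]);st()
E
```

```text
t 15.95 lane [ 35. 111.] z 33.0 cmdlane [ 35.7 111. ] 34.0 rotdiff [-0.  -0.1 -0. ] F [-4.5  0.5  2.6] open 0.0501
```

Call:
move_arm(
  deltas=[
    {"dp": [0.0001,0.0005,0],"turn": [0,0,0]},
    {"dp": [0.0001,0.0005,0],"turn": [0,0,0]},
  ],
)

```text
time: 16.15
tool_pos: [0.6036, 0.0439, 0.033]
tool_rot: [1.571, 1.432, -0.074]
contact_force: [-6.4, 0.8, 2.3]
opening: 0.05
```

```bash
python3 - <<'E'
from h import *
applied([.0001,.0005,0]);look('w10')
E
```

```text
t 16.15 lane [ 35.4 111.1] z 33.0 cmdlane [ 36.2 111. ] 34.0 rotdiff [-0.  -0.1 -0. ] F [-6.4  0.8  2.3] open 0.05
lid [ 84.9 110. ] 44.5 [ 83.  109.9] 46.2 (205, 50, 227, 205)
lid [144.2  -1.2] 42.8 [150.1   1. ] 49.4 (456, 0, 143, 126)
```

View pics/w10.png

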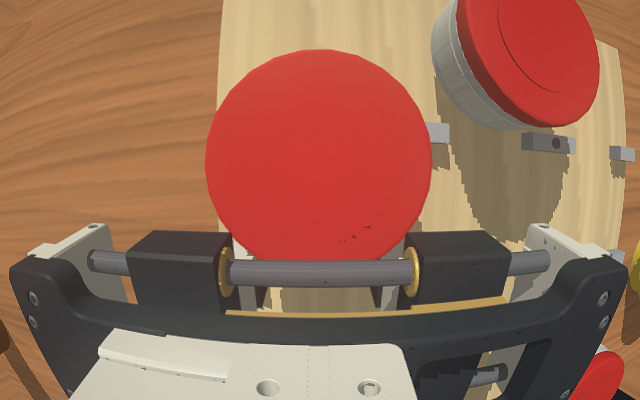

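Call:
move_arm(
  deltas=[
    {"dp": [0.0001,0.0006,0],"turn": [0,0,0]},
    {"dp": [0.0001,0.0006,0],"turn": [0,0,0]},
  ],
)

```text
time: 16.4
tool_pos: [0.604, 0.0439, 0.0329]
tool_rot: [1.572, 1.433, -0.074]
contact_force: [-5.9, 1.1, 2.9]
opening: 0.0499
```

```bash
python3 - <<'E'
from h import *
np.set_printoptions(precision=4,suppress=True)
applied([.0001,.0006,0]);st()
for a in((.02,.111,.034),(-.05,.03,.14),(-.160,-.108,.13),(-.160,-.108,.034)): print(plan(*a,8,-1)[0])
E
```

```text
t 16.4 lane [ 35.8 111.1] z 32.9 cmdlane [ 36.8 111. ] 34.0 rotdiff [-0.  -0.1 -0.1] F [-5.9  1.1  2.9] open 0.0499
[-0.0023 -0.0166 -0.0001]
[-0.1171 -0.0713  0.0807]
[-0.1227 -0.1817  0.2187]
[-0.0276 -0.195   0.2188]
```

Force is only about 6 N and the fork still creeps, so I'll test once more within the 15 N limit.

Call:
move_arm(
  deltas=[
    {"dp": [0.0001,0.0006,0],"turn": [0,0,0]},
    {"dp": [0.0001,0.001,0],"turn": [0,0,0]},
  ],
)

```text
time: 16.6
tool_pos: [0.6046, 0.044, 0.0329]
tool_rot: [1.573, 1.434, -0.073]
contact_force: [-7.7, 0.9, 4.8]
opening: 0.05
```

```bash
python3 - <<'E'
from h import *
applied([.0001,.001,0]);look('w11')
for n in ('w10','w11'):
    i,p,d=pickle.load(open(n+'.pkl','rb')); print([round(float(d[v,u]),4) for u,v in((318,70),(318,150),(318,230),(230,150),(405,150))])
E
```

```text
t 16.6 lane [ 36.4 111.3] z 32.9 cmdlane [ 37.8 111. ] 34.0 rotdiff [-0.  -0.1 -0.1] F [-7.7  0.9  4.8] open 0.05
lid [ 85.9 110.3] 44.5 [ 83.8 110.2] 46.2 (205, 50, 227, 205)
lid [144.5  -1.3] 42.9 [150.9   1.2] 49.4 (457, 0, 143, 128)
[0.1136, 0.1167, 0.1202, 0.1174, 0.1181]
[0.1129, 0.1166, 0.1202, 0.1169, 0.1177]
```

```bash
cat >> h.py <<'E'
def lidplane(n,box=(215,425,60,240)):
    i,p,d=pickle.load(open(n+'.pkl','rb')) if isinstance(n,str) else n
    h=cv2.cvtColor(p,cv2.COLOR_RGB2HSV); m=((h[...,0]<6)|(h[...,0]>174))&(h[...,1]>150)&(h[...,2]>110)&(d>0)
    k=np.zeros_like(m);k[box[2]:box[3],box[0]:box[1]]=1
    m=cv2.erode((m&k).astype(np.uint8),np.ones((9,9)))>0; v,u=np.nonzero(m)
    e=np.c_[u-i['cx'],v-i['cy']]/i['fx']; th=np.linalg.norm(e,axis=1); 
    X=np.c_[e*(np.tan(th)/np.maximum(th,1e-9))[:,None],np.ones(len(u))]*d[v,u][:,None]
    W=(X-np.array(i['t']))@np.array(i['R']); L=np.array([w2l(q) for q in W]); 
    A=np.c_[L,np.ones(len(L))]; s=np.linalg.lstsq(A,W[:,2],rcond=None)[0]; c=L.mean(0)
    print('slope deg along x,y',np.round(np.rad2deg(s[:2]),2),'z centre mm',round(1e3*(s@np.r_[c,1]),1),'res',round(1e3*np.std(W[:,2]-A@s),2))
E
python3 - <<'E'
from h import *
for n in('w2','w3','w7','w9','w10','w11'): print(n,end=' ');lidplane(n)
E
```

```text
w2 slope deg along x,y [-0.37  0.07] z centre mm 81.2 res 0.79
w3 slope deg along x,y [-0.38  0.04] z centre mm 81.2 res 0.79
w7 slope deg along x,y [-0.4   0.01] z centre mm 81.2 res 0.79
w9 slope deg along x,y [-0.42 -0.  ] z centre mm 81.2 res 0.78
w10 slope deg along x,y [-0.36  0.06] z centre mm 81.2 res 0.78
w11 slope deg along x,y [-0.46  0.06] z centre mm 81.2 res 0.79
```

The lid is level, it has advanced only a millimetre, and force is building (3→8 N). The left canister is stopped at the narrow gap. Now I retreat to the right lane.

```bash
python3 - <<'E'
from h import *
np.set_printoptions(precision=4,suppress=True)
for a in((.02,.111,.034),(.0,.09,.13),(-.160,-.1065,.13),(-.160,-.1065,.034)): print(plan(*a,8,-1)[0])
E
```

```text
[-0.0024 -0.0176 -0.0001]
[-0.1003 -0.0242  0.0208]
[-0.1228 -0.1827  0.2172]
[-0.0277 -0.196   0.2173]
```

Call:
move_arm(
  deltas=[
    {"dp": [-0.0007,-0.005,0],"turn": [0,0,0]},
    {"dp": [-0.0024,-0.0176,0],"turn": [0,0,0]},
    {"dp": [-0.048,-0.02,0],"turn": [0,0,0]},
    {"dp": [-0.096,-0.023,0.005],"turn": [0,0,0]},
    {"dp": [-0.103,-0.045,0.04],"turn": [0,0,0]},
    {"dp": [-0.107,-0.07,0.075],"turn": [0,0,0]},
    {"dp": [-0.111,-0.095,0.11],"turn": [0,0,0]},
    {"dp": [-0.115,-0.125,0.145],"turn": [0,0,0]},
    {"dp": [-0.119,-0.155,0.18],"turn": [0,0,0]},
    {"dp": [-0.1228,-0.1827,0.217],"turn": [0,0,0]},
  ],
)

```text
time: 17.65
tool_pos: [0.3914, -0.1595, 0.1298]
tool_rot: [1.556, 1.428, -0.089]
contact_force: [0.7, -0.9, -0.2]
opening: 0.0501
```

Call:
move_arm(
  deltas=[
    {"dp": [0.0,0,0],"turn": [0,0,0]},
    {"dp": [0.03,-0.0042,0],"turn": [0,0,0]},
    {"dp": [0.06,-0.0084,0],"turn": [0,0,0]},
    {"dp": [0.085,-0.0118,0],"turn": [0,0,0]},
    {"dp": [0.095,-0.0133,0],"turn": [0,0,0]},
    {"dp": [0.095,-0.0133,0],"turn": [0,0,0]},
  ],
)

```text
time: 18.25
tool_pos: [0.3922, -0.1578, 0.0323]
tool_rot: [1.574, 1.432, -0.071]
contact_force: [0.2, 0.8, -0.6]
opening: 0.05
```

```bash
python3 - <<'E'
from h import *
applied([-.1228,-.1827,.217]);applied([.095,-.0133,0]);look('w12')
E
```

```text
t 18.25 lane [-160.3 -105.9] z 32.3 cmdlane [-160.  -106.2] 34.1 rotdiff [-0.  -0.1 -0. ] F [ 0.2  0.8 -0.6] open 0.05
lid [ -99.6 -108.7] 45.7 [ -99.5 -108.7] 46.2 (208, 19, 229, 227)
```

View pics/w12.png

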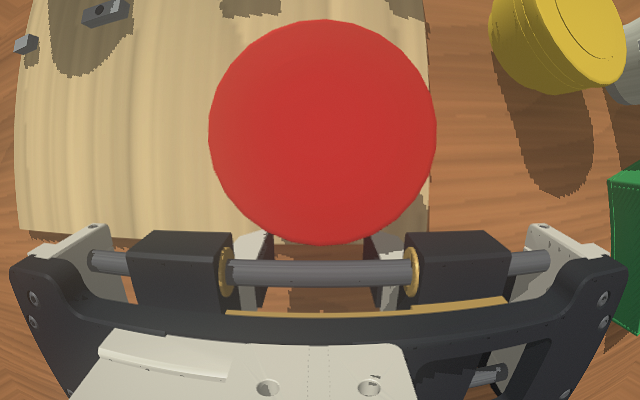

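Call:
move_arm(
  deltas=[
    {"dp": [0.001,0.007,0.0014],"turn": [0,0,0]},
    {"dp": [0.0017,0.012,0.0014],"turn": [0,0,0]},
    {"dp": [0.0024,0.017,0.0014],"turn": [0,0,0]},
    {"dp": [0.0031,0.022,0.0018],"turn": [0,0,0]},
    {"dp": [0.004,0.028,0.0025],"turn": [0,0,0]},
    {"dp": [0.0048,0.034,0.0032],"turn": [0,0,0]},
    {"dp": [0.0056,0.04,0.004],"turn": [0,0,0]},
    {"dp": [0.0065,0.046,0.0048],"turn": [0,0,0]},
    {"dp": [0.0073,0.052,0.0055],"turn": [0,0,0]},
    {"dp": [0.0081,0.058,0.006],"turn": [0,0,0]},
  ],
)

```text
time: 19.3
tool_pos: [0.4506, -0.1685, 0.0333]
tool_rot: [1.57, 1.431, -0.075]
contact_force: [-3.9, 1.0, 3.0]
opening: 0.05
```

Call:
move_arm(
  deltas=[
    {"dp": [0.0008,0.006,0],"turn": [0,0,0]},
    {"dp": [0.0017,0.012,0],"turn": [0,0,0]},
    {"dp": [0.0025,0.018,0],"turn": [0,0,0]},
    {"dp": [0.0034,0.024,0],"turn": [0,0,0]},
    {"dp": [0.004,0.029,0],"turn": [0,0,0]},
    {"dp": [0.0045,0.032,0],"turn": [0,0,0]},
    {"dp": [0.0048,0.034,0],"turn": [0,0,0]},
  ],
)

```text
time: 20.0
tool_pos: [0.4845, -0.1709, 0.0333]
tool_rot: [1.57, 1.431, -0.075]
contact_force: [-4.5, 0.5, 2.6]
opening: 0.0496
```

```bash
python3 - <<'E'
from h import *
applied([.0081,.058,.006]);applied([.0048,.034,0]);look('w13')
E
```

```text
t 20.0 lane [ -67.3 -112.1] z 33.3 cmdlane [ -67.1 -112.1] 34.0 rotdiff [-0.  -0.1  0. ] F [-4.5  0.5  2.6] open 0.0496
lid [ -17.7 -113.3] 44.5 [ -19.7 -113.3] 46.1 (206, 50, 226, 205)
lid [78.2 91.7] 26.0 [ 79.1 100. ] 37.7 (0, 0, 35, 80)
```

Axis about -19. Stop expected at TCP ≈ -60.5.

Call:
move_arm(
  deltas=[
    {"dp": [0.0003,0.002,0],"turn": [0,0,0]},
    {"dp": [0.0006,0.004,0],"turn": [0,0,0]},
    {"dp": [0.0007,0.005,0],"turn": [0,0,0]},
  ],
)

```text
time: 20.35
tool_pos: [0.4895, -0.1713, 0.0334]
tool_rot: [1.57, 1.431, -0.075]
contact_force: [-3.4, 0.0, 1.9]
opening: 0.0499
```

Call:
move_arm(
  deltas=[
    {"dp": [0.0001,0.0007,0],"turn": [0,0,0]},
    {"dp": [0.0002,0.0014,0],"turn": [0,0,0]},
  ],
)

```text
time: 20.55
tool_pos: [0.4908, -0.1714, 0.0334]
tool_rot: [1.57, 1.431, -0.075]
contact_force: [-3.8, 0.6, 2.3]
opening: 0.0502
```

Call:
move_arm(
  deltas=[
    {"dp": [0.0001,0.0005,0],"turn": [0,0,0]},
    {"dp": [0.0001,0.001,0],"turn": [0,0,0]},
  ],
)

```text
time: 20.75
tool_pos: [0.4918, -0.1715, 0.0334]
tool_rot: [1.57, 1.431, -0.075]
contact_force: [-3.2, 0.3, 2.2]
opening: 0.05
```

```bash
python3 - <<'E'
from h import *
applied([.0010,.0074,0]);st()
E
```

```text
t 20.75 lane [ -60.  -112.1] z 33.4 cmdlane [ -59.6 -112.1] 34.1 rotdiff [-0.  -0.1  0. ] F [-3.2  0.3  2.2] open 0.05
```

Call:
move_arm(
  deltas=[
    {"dp": [0.0001,0.0005,0],"turn": [0,0,0]},
    {"dp": [0.0001,0.001,0],"turn": [0,0,0]},
  ],
)

```text
time: 20.95
tool_pos: [0.4927, -0.1715, 0.0334]
tool_rot: [1.571, 1.431, -0.074]
contact_force: [-5.5, 0.4, 1.7]
opening: 0.0499
```

Call:
move_arm(
  deltas=[
    {"dp": [0.0001,0.0005,0],"turn": [0,0,0]},
    {"dp": [0.0001,0.001,0],"turn": [0,0,0]},
  ],
)

```text
time: 21.15
tool_pos: [0.4932, -0.1716, 0.0334]
tool_rot: [1.572, 1.432, -0.073]
contact_force: [-6.6, -0.3, 3.9]
opening: 0.0499
```

```bash
python3 - <<'E'
from h import *
applied([.0002,.002,0]);st()
E
```

```text
t 21.15 lane [ -58.6 -112.1] z 33.4 cmdlane [ -57.6 -112.1] 34.2 rotdiff [-0.  -0.1 -0. ] F [-6.6 -0.3  3.9] open 0.0499
```

Call:
move_arm(
  deltas=[
    {"dp": [0.0001,0.0005,0],"turn": [0,0,0]},
    {"dp": [0.0001,0.001,0],"turn": [0,0,0]},
  ],
)

```text
time: 21.35
tool_pos: [0.4936, -0.1716, 0.0333]
tool_rot: [1.574, 1.434, -0.071]
contact_force: [-10.4, -1.2, 6.3]
opening: 0.0501
```

```bash
python3 - <<'E'
from h import *
applied([.0001,.001,0]);look('w14'); lidplane('w13');lidplane('w14')
np.set_printoptions(precision=4,suppress=True)
for a in((-.08,-.112,.034,8),(-.08,-.112,.14,8),(.06,-.112,.14,-8),(.06,-.112,.034,-8)): print(plan(*a,-1))
E
```

```text
t 21.35 lane [ -58.2 -112. ] z 33.3 cmdlane [ -56.6 -112.1] 34.2 rotdiff [-0.  -0.1 -0.1] F [-10.4  -1.2   6.3] open 0.0501
lid [  -8.8 -113.3] 44.5 [ -10.9 -113.4] 46.2 (206, 50, 226, 205)
lid [83.3 91. ] 28.2 [ 81.9 100.3] 39.9 (0, 0, 32, 91)
slope deg along x,y [-0.45 -0.03] z centre mm 81.2 res 0.79
slope deg along x,y [-0.41  0.02] z centre mm 81.2 res 0.79
(array([-0.0031, -0.0232, -0.0001]), array([ 0.027 , -0.0913,  0.0294]))
(array([-0.108 , -0.0085, -0.0003]), array([ 0.027 , -0.0913,  0.0294]))
(array([-0.0886,  0.1302, -0.0002]), array([  0.0395,  -0.0869, -15.9706]))
(array([ 0.0164,  0.1155, -0.    ]), array([  0.0395,  -0.0869, -15.9706]))
```

The right canister stops at the wide gap: axis ≈ -10, 10.4 N, lid level. I'll back off, cross over it and draw it back from the far side.

Call:
move_arm(
  deltas=[
    {"dp": [-0.0007,-0.005,0],"turn": [0,0,0]},
    {"dp": [-0.0031,-0.0232,0],"turn": [0,0,0]},
    {"dp": [-0.05,-0.017,0],"turn": [0,0,0]},
    {"dp": [-0.098,-0.01,0],"turn": [0,0,0]},
    {"dp": [-0.108,0.01,0],"turn": [0,0,-1]},
    {"dp": [-0.105,0.04,0],"turn": [0,0,-5]},
    {"dp": [-0.1,0.07,0],"turn": [0,0,-9]},
    {"dp": [-0.094,0.1,0],"turn": [0,0,-13]},
    {"dp": [-0.0886,0.126,0],"turn": [0,0,-16]},
    {"dp": [-0.0886,0.126,0],"turn": [0,0,-16]},
  ],
)

```text
time: 22.4
tool_pos: [0.6106, -0.1798, 0.136]
tool_rot: [-1.574, 1.432, 3.066]
contact_force: [-0.3, -0.4, -0.3]
opening: 0.0505
```

```bash
python3 - <<'E'
from h import *
applied([-.0886,.126,0],[0,0,-16]);look('w15')
np.set_printoptions(precision=4,suppress=True)
for a in((.056,-.112,.14,-8),(.056,-.112,.034,-8)): print(plan(*a,-1))
E
```

```text
t 22.4 lane [  59.1 -111.5] z 136.0 cmdlane [  55.9 -112.2] 139.4 rotdiff [-0.1 -0.1  0.1] F [-0.3 -0.4 -0.3] open 0.0505
lid [  21.3 -112.6] 24.0 [  18.4 -112.4] 34.9 (274, 227, 89, 28)
lid [ 86.2 108.5] 46.6 [ 87.2 106.6] 50.5 (38, 125, 69, 99)
lid [151.5  -3.1] 45.8 [152.3  -3.6] 47.3 (111, 20, 111, 128)
(array([-0.0006,  0.    , -0.0002]), array([ 0.0511, -0.0803,  0.0294]))
(array([ 0.1044,  0.0148, -0.    ]), array([ 0.0511, -0.0803,  0.0294]))
```

View pics/w15.png

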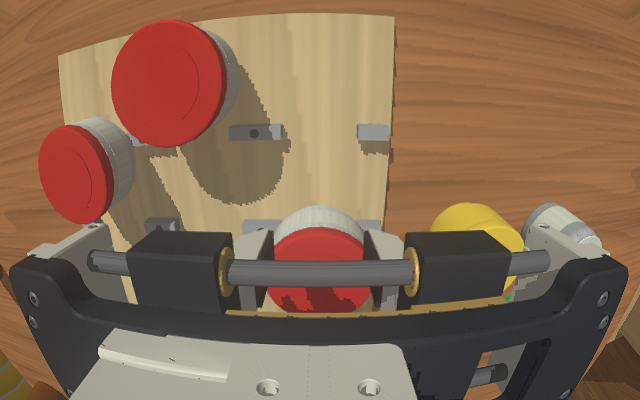

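The right canister is below at (318,260); left at (75,172) and middle at (167,85), both standing. Descending beyond it.

Call:
move_arm(
  deltas=[
    {"dp": [0.03,0.0042,0],"turn": [0,0,0]},
    {"dp": [0.06,0.0085,0],"turn": [0,0,0]},
    {"dp": [0.085,0.012,0],"turn": [0,0,0]},
    {"dp": [0.1,0.0142,0],"turn": [0,0,0]},
    {"dp": [0.1044,0.0148,0],"turn": [0,0,0]},
    {"dp": [0.1044,0.0148,0],"turn": [0,0,0]},
  ],
)

```text
time: 23.05
tool_pos: [0.6069, -0.1803, 0.0339]
tool_rot: [-1.57, 1.432, 3.068]
contact_force: [-0.2, -0.3, 0.3]
opening: 0.05
```

```bash
python3 - <<'E'
from h import *
np.set_printoptions(precision=4,suppress=True)
applied([.1044,.0148,0]);st()
for a in((.038,-.112,.034,-8),(-.050,-.112,.034,-8)): print(plan(*a,-1)[0])
E
```

```text
t 23.05 lane [  55.5 -112.2] z 33.9 cmdlane [  56. -112.] 34.0 rotdiff [ 0.  -0.1  0.1] F [-0.2 -0.3  0.3] open 0.05
[ 0.0025 -0.0178 -0.    ]
[ 0.0148 -0.1049 -0.0001]
```

Call:
move_arm(
  deltas=[
    {"dp": [0.0008,-0.006,0],"turn": [0,0,0]},
    {"dp": [0.0016,-0.011,0],"turn": [0,0,0]},
    {"dp": [0.0022,-0.016,0],"turn": [0,0,0]},
    {"dp": [0.003,-0.021,0],"turn": [0,0,0]},
    {"dp": [0.0037,-0.026,0],"turn": [0,0,0]},
    {"dp": [0.0044,-0.031,0],"turn": [0,0,0]},
    {"dp": [0.0052,-0.037,0],"turn": [0,0,0]},
    {"dp": [0.006,-0.043,0],"turn": [0,0,0]},
    {"dp": [0.0069,-0.049,0],"turn": [0,0,0]},
    {"dp": [0.0077,-0.055,0],"turn": [0,0,0]},
  ],
)

```text
time: 24.05
tool_pos: [0.5515, -0.176, 0.0336]
tool_rot: [-1.568, 1.432, 3.07]
contact_force: [3.3, -0.7, 2.9]
opening: 0.0495
```

Call:
move_arm(
  deltas=[
    {"dp": [0.0008,-0.006,0],"turn": [0,0,0]},
    {"dp": [0.0017,-0.012,0],"turn": [0,0,0]},
    {"dp": [0.0025,-0.018,0],"turn": [0,0,0]},
    {"dp": [0.0034,-0.024,0],"turn": [0,0,0]},
    {"dp": [0.0042,-0.03,0],"turn": [0,0,0]},
    {"dp": [0.005,-0.036,0],"turn": [0,0,0]},
    {"dp": [0.0058,-0.041,0],"turn": [0,0,0]},
    {"dp": [0.0065,-0.046,0],"turn": [0,0,0]},
    {"dp": [0.007,-0.05,0],"turn": [0,0,0]},
  ],
)

```text
time: 24.95
tool_pos: [0.5008, -0.1722, 0.0334]
tool_rot: [-1.571, 1.431, 3.067]
contact_force: [4.4, 0.1, 2.9]
opening: 0.0501
```

```bash
python3 - <<'E'
from h import *
np.set_printoptions(precision=4,suppress=True)
applied([.0077,-.055,0]);applied([.007,-.05,0]);look('w16')
for a in((-.030,-.112,.034,-8),(-.02,-.112,.2,-8),(-.05,-.0,.3,0)): print(plan(*a,-1))
E
```

```text
t 24.95 lane [ -50.9 -112.1] z 33.4 cmdlane [ -50.1 -112.1] 34.1 rotdiff [ 0.  -0.1  0. ] F [4.4 0.1 2.9] open 0.0501
(array([-0.0027,  0.0199, -0.0001]), array([ 0.0511, -0.0803,  0.0294]))
(array([-0.1685,  0.0066, -0.0003]), array([ 0.0511, -0.0803,  0.0294]))
(array([-0.2632, -0.037 , -0.1125]), array([ 0.0454, -0.0837,  8.0294]))
```

View pics/w16.png

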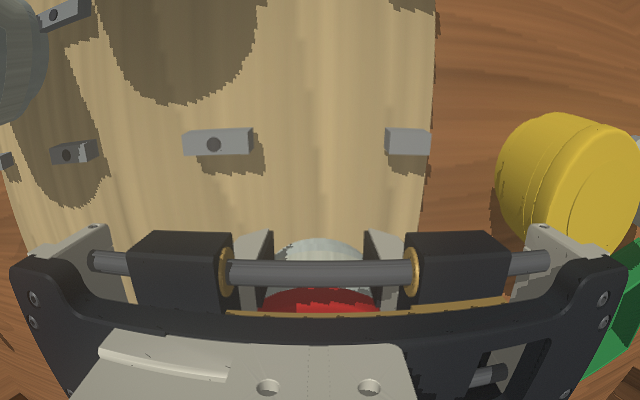

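The canister was drawn back with the fork to axis ≈ -99. Now I'll move away, lift and check with all views.

Call:
move_arm(
  deltas=[
    {"dp": [-0.0008,0.006,0],"turn": [0,0,0]},
    {"dp": [-0.0027,0.02,0],"turn": [0,0,0]},
    {"dp": [-0.045,0.02,0],"turn": [0,0,0]},
    {"dp": [-0.09,0.018,0],"turn": [0,0,0]},
    {"dp": [-0.135,0.015,0],"turn": [0,0,0]},
    {"dp": [-0.18,0.008,0],"turn": [0,0,2]},
    {"dp": [-0.215,-0.01,-0.03],"turn": [0,0,4]},
    {"dp": [-0.24,-0.025,-0.06],"turn": [0,0,6]},
    {"dp": [-0.255,-0.035,-0.09],"turn": [0,0,8]},
    {"dp": [-0.263,-0.05,-0.112],"turn": [0,0,8]},
  ],
)

```text
time: 26.0
tool_pos: [0.4959, -0.0579, 0.3019]
tool_rot: [2.103, 1.57, 0.459]
contact_force: [-0.2, 0.5, 0.1]
opening: 0.0502
```

```bash
python3 - <<'E'
from h import *
applied([-.263,-.05,-.112],[0,0,8]);look('w17')
for n in("scene","side"):
    p,d=robot.read_camera(n); cv2.imwrite(f"pics/{n}1.png",p[:,:,::-1])
E
```

```text
t 26.0 lane [-64.4   1.5] z 301.9 cmdlane [-62.9  -0.5] 301.7 rotdiff [-0.  -0.1  0.1] F [-0.2  0.5  0.1] open 0.0502
lid [ -97.5 -112. ] 46.0 [ -97.6 -111.8] 47.6 (370, 164, 68, 69)
lid [ 83.6 109.6] 45.4 [ 83.6 109.6] 46.4 (197, 24, 70, 71)
lid [138.   -2.6] 36.7 [149.7  -2.5] 45.9 (284, 0, 74, 39)
```

View pics/w17.png

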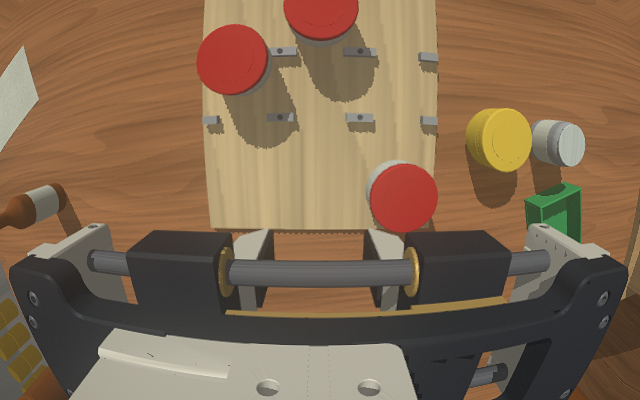

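View pics/scene1.png

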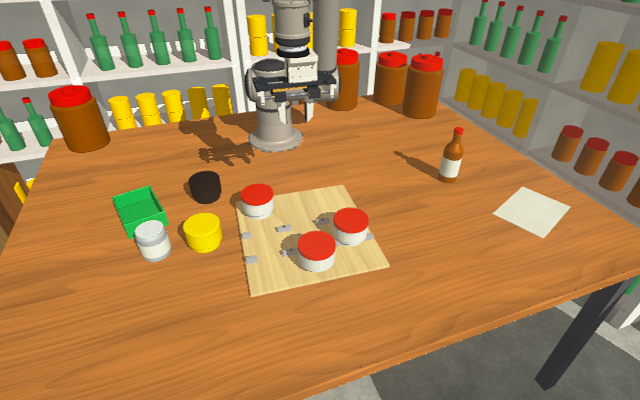

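The wrist view shows right at x≈-98 mm, left at x≈84 mm (expected stop 83) and middle at x≈150 mm, beyond the narrow jaws. The scene view shows all three upright at (258,200), (350,226) and (316,250), with the bystanders where they were. Handing in.

```bash
python3 -c "
from cell import robot
print(robot.hand_in())"
```

```text
the job is handed in; nothing more can be done
None
```

I tried all three canisters in their lanes, drew the right one back to the front, and handed the job in just after 26 s of the 64 s allowed. I pushed each one low on its body with the two fingers set 50 mm apart.

| Lane | Result | Axis now (board x) |
|---|---|---|
| Middle | Went through both gaps at about 2–4 N, so it is the too-small one; left on the far side | about +150 mm |
| Left | Went through the wide gap and stopped at the narrow one, so it fits; left there | about +84 mm (stop expected near +83) |
| Right | Stopped at the wide gap, so it is the too-big one; drawn back to the front | about -98 mm |

**Last checks:** The final wrist and scene views show all three standing, with the bottle, can, tray and both look-alikes where they were. The arm was clear of everything, near zero force. The highest force readings were about 12 N, during the last push on the right canister.

**Disagreements:**
- At the narrow gap the left canister crept about 1 mm as the force rose from 3 to 8 N. Its lid stayed level, and it settled within 1 mm of the expected stop.
- The right canister stopped about 2 mm later than the stated 12 mm before the wide gap.
- Across the lanes, the wrist camera read about 1 mm off the arm's own position.

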